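# Wedge a wobbling retort stand tight

### The job

The retort stand holding the condenser wobbles because its base plate has lost the rubber foot at one corner (the one with an empty screw hole). Lay the tapered beech wedge flat on the bench and push it, thin end first and square to the edge, under the bare half of the base's long edge until it jams tight with a firm push, not so hard that the stand is levered up; then let go and leave it there. Go gently: the beaker on the base, the plain packing block and the bottles stay where they are.

Things in the scene. Friction and masses are not known exactly. Their poses are not given: they have to be found in the camera images.
- wedge: Plain beech wedge, loose, lying flat on the bench: 140 mm long, 32 mm wide, 21 mm thick at the heel tapering evenly to 3 mm at the thin end (sloping side up). Origin: centre of its flat underside; x points to the thin end, y across the width, z up. 45 g. To be told from the packing block by its taper.
- wedge_tip (a point): Point on the underside of the wedge at the middle of its thin end (70 mm along x from the wedge's origin).
- wedge_heel (a point): Point on the underside of the wedge at the middle of its thick end (70 mm against x from the wedge's origin); the end face is 32 by 21 mm. At least 55 mm of the wedge stay outside the edge when it is jammed. Friction is 0.5 to 0.7, so a push of 10 to 14 N jams it and it then holds by itself; under 8 N can be too little, over 20 N levers up the stand.
- stand: Retort stand with a glass condenser. Steel base plate 300 mm (its x) by 170 mm (its y), 10 mm thick, top 15 to 22 mm above the bench. Origin: on the bench below its centre; z up. Rubber feet, with a screw head on top, at (125,-70), (-125,-70), (125,70) mm; the one at (-125,70) is lost (empty hole), so the long edge y = +85 mm hangs free where x is negative. The plate rocks on the feet at y = -70 mm.
- rod_foot (a point): Point on the bench below the stand's upright rod, at (0,-60,0) mm in the stand's frame. Rod 12 mm thick, 580 mm high. The condenser (48 mm across, lower tip 145 mm, top 460 mm above the bench) is clamped at (95,-52) mm in the stand's frame.
- bare_edge (a point): Point on the bench right below the bare edge, at (-70,85,0) mm in the stand's frame: the wedge goes in here along the stand's -y; 40 mm to either side is as good. The gap from bench to plate here is 6 to 12 mm, differs each time, is not part of any measured pose and must be felt: the wedge first touches 25 to 70 mm in and jams 3 to 12 mm further. The bare edge gives about 1 mm per 20 N.
- beaker: Glass beaker, 66 mm across, 85 mm high, standing on the base plate under the condenser. Origin: centre of its bottom. Leave it standing.
- packer: Plain beech packing block, 90 by 32 by 18 mm, parallel faces: not needed, leave alone. Origin: centre of its underside, x along its length. It and the wedge may lie in each other's place.
- wash_bottle: White plastic wash bottle, 64 mm across, 158 mm to the top of the cap, with a bent nozzle. Origin: centre of its bottom. Leave alone.
- reagent: Amber glass bottle, 66 mm across, 150 mm high. Origin: centre of its bottom. Leave alone.
Not all that is in view belongs to the job. Leave any blue or turquoise look-alike of the beaker alone. Leave any orange look-alike of the wedge alone.

How it is judged:
On the way, in this order (a step that is already met when the one before it is completed fails the run):
1. the wedge lies flat before the bare half of the edge, thin end towards it (y of wedge_tip in the frame of stand below 0.12 m and y of wedge in the frame of stand above 0.09 m and x of wedge_tip in the frame of stand between -0.135 and -0.01 m and height (world z) of wedge_tip below 0.012 m), for 0.02 s.
2. the wedge is jammed between bench and base (it carries over 5 N) (contact force between wedge and stand above 5 N and y of wedge_tip in the frame of stand below 0.075 m), for 0.2 s.
At the end, for the whole second after the job is handed in: The wedge lies flat on the bench, thin end at least 10 mm under the bare half of the base's edge and within 15 degrees of square to it, let go and still, and by itself carries 5 to 18 N of the stand; the beaker stands upright (all of step 2 and contact force between wedge and stand below 18 N and x of wedge_tip in the frame of stand between -0.135 and -0.01 m and angle between the x axis of wedge and the y axis of stand, either way round below 0.26 rad and angle between wedge's own z axis and vertical below 0.1 rad and linear speed of wedge below 0.01 m/s and angle between beaker's own z axis and vertical below 0.15 rad); the robot touches nothing.
It fails at once if the wedge is overdriven: the stand presses on it with over 22 N (contact force between wedge and stand above 22 N).
It fails at once if the gripper pushes on the stand with over 12 N (contact force between the fingers and stand above 12 N).
It fails at once if the beaker is shifted by over 20 mm or tipped (distance of beaker from where it was at the start of the episode above 0.02 m or angle between beaker's own z axis and vertical above 0.35 rad).
It fails at once if the packing block or a bottle is shifted by over 30 mm (distance of any of packer, wash_bottle, reagent from where it was at the start of the episode above 0.03 m).
It also fails if it takes over 67 s, if anything falls off the work surface, if the arm or the gripper's body presses on something with over 40 N, if the wrist force passes 120 N, or if a joint passes its speed limit or range.

### The arm

A 7-joint arm with a two-finger parallel gripper is mounted at the origin on the work surface. World frame = base frame: x ahead of the robot, y to its left, z up, the work surface at z = 0. Lengths are in m, angles in rad, forces in N, time in s.
With the tool pointing down it reaches from about 0.425 to 0.875 m from the base axis. Payload 4.7 kg.
Tool frame: the origin (TCP) lies midway between the tips of the shut fingers; the grasp point (between the pads) lies 19 mm behind it; x points along the fingers, y is the direction in which the jaws open and shut, and the axes are right-handed (so a half turn about x gives the same grasp; the last joint's range is limited). The gripper opens to 87 mm and grips with 3 to 60 N. Pads are 19 mm wide; open, the fingers measure 117 mm over their backs; the gripper's body (75 mm by 190 mm) begins 51 mm behind the grasp point.
Start: joints at [1.269, 0.321, -0.07, 1.45, 0.023, 1.371, -0.057], TCP at [0.202, -0.618, 0.223] pointing down, gripper open.
Joint ranges: [-2.86, 2.86], [-0.3, 2.09], [-1.38, 1.24], [0.06, 2.45], [-1.56, 4.7], [0.09, 2.05], [-2.69, 2.69]. Speed limits (rad/s): [2.57, 2.57, 3.14, 3.14, 3.14, 3.14, 3.14].

### API

Orientations are given as a rotation vector (axis times angle).
In Python, from bench import ctrl gives the robot as it stands. The module is installed in compiled form; this text tells all that it offers.
- The arm moves only by the shell command python3 -m jog 'ROWS' [FORCE]. ROWS is JSON, a list of rows, each an object with "rot": the turn, a rotation vector about the tool's x, y, z in units of 5 degrees (1.0 is 5 degrees), a list of three; "travel": the shift along the tool's x, y, z in units of 0.3 m (1.0 is 0.3 m), a list of three; "jaw": the closure, from -1 (fully open) to 1 (shut), so that 0 is half open. In form: [{"rot": [ax, ay, az], "travel": [tx, ty, tz], "jaw": jaw}, ...]. A call has 1 to 8 rows; each row shifts and turns the commanded pose from where the row before left it, along the tool's axes as they then stand; what a row does not reach is not made up. A row lasts 1/10 s, in which the tool goes at most 50 mm and 8.59 degrees, less where a joint would pass 70% of its speed; a pose out of reach is approached as far as the arm can. A call with a number of a shift or a turn outside -1 to 1 is refused whole. A call with a gripper value outside its range is refused whole. The fingers move at their own pace and stop on an object; FORCE is the grip in N (left out, the last holds). Time passes only in rows, so rows that do not move let the fingers close. It gives the time, the measured TCP pose, the force and the opening at its end, in the units of the state.
- ctrl.get_state(): the state, without advancing time (a new reading comes with each control period).
- ctrl.get_image(name): name is "scene" or "top" or "wrist"; returns the picture (384x512x3 uint8, red, green, blue); there is no depth.
- ctrl.camera_model(name): a dict with "mtx" (3x3 intrinsics, pixels), "extrinsics" (4x4, takes a point from world to camera coordinates); the wrist camera has in their place "hand_eye" (4x4, takes a point from camera to tool coordinates, whose origin is the TCP and whose axes are the tool frame's). Camera axes: x right, y up, looking along -z (the intrinsics and any distortion apply to the point x, -y, -z); pixel columns grow to the right and rows downward; lengths in m; the calibration is good to about 2 mm. A picture is of the moment at which its call begins: read the wrist's pose just before it. camera_model takes no time and is no camera call.
- ctrl.close_job(): hands the job in, once; it reports no verdict.
The state is a dict: "time": time; "joint_positions": joint angles; "qd": joint speeds; "joint_torque": joint torques, N m; "position": TCP position; "tool_rot": TCP orientation; "ft_force": force on the tool from outside, world axes, zero at the start; "torque": the same for the moment, N m; "grip_width": opening from 0.0 (shut) to 1.0 (fully open).
Only numpy, scipy, OpenCV 4.12 (cv2) and the standard library are available. Lean on these libraries where they do the work, as an engineer would, in place of code of your own. Each camera call takes 0.05 s, during which the arm holds its last target.

## Working session

There is one attempt and no reset: what is moved stays moved. The work goes in short steps, Python scripts to look and compute and a shell command to move; the robot and the scene stay as the last step left them, time stands still between calls to the robot, and variables do not carry over. Pictures are saved under pics/ and viewed, and the job is handed in when it is done.

```bash
mkdir -p pics
python3 - <<'E'
from bench import ctrl
import cv2
for n in ("scene","top","wrist"):
    im=ctrl.get_image(n); cv2.imwrite(f"pics/{n}0.png",im[:,:,::-1])
    m=ctrl.camera_model(n); print(n,{k:(v.round(4).tolist() if hasattr(v,'round') else v) for k,v in m.items()})
s=ctrl.get_state()
print(s)
E
```

```text
scene {'mtx': [[437.3543, 0.0, 254.1517], [0.0, 437.3543, 187.8557], [0.0, 0.0, 1.0]], 'extrinsics': [[-0.2823, 0.9593, -0.0005, 0.1218], [-0.7692, -0.2261, 0.5977, 0.453], [0.5732, 0.1692, 0.8017, -1.484], [0.0, 0.0, 0.0, 1.0]]}
top {'mtx': [[441.757, 0.0, 257.6042], [0.0, 441.757, 187.299], [0.0, 0.0, 1.0]], 'extrinsics': [[-0.0204, -0.9997, -0.0127, 0.0694], [0.9918, -0.0219, 0.126, -0.5919], [-0.1263, -0.01, 0.9919, -1.1185], [0.0, 0.0, 0.0, 1.0]]}
wrist {'mtx': [[299.1812, 0.0, 247.673], [0.0, 299.1812, 194.6791], [0.0, 0.0, 1.0]], 'hand_eye': [[-0.0003, 0.2658, -0.964, -0.1615], [1.0, 0.0002, -0.0002, -0.0007], [0.0002, -0.964, -0.2658, -0.0732], [0.0, 0.0, 0.0, 1.0]]}
{'time': 0.15, 'joint_positions': array([ 1.26909923,  0.32166688, -0.07006927,  1.45137247,  0.02261848,
        1.37081955, -0.05691   ]), 'qd': array([ 5.29460313e-04, -2.55002118e-03,  6.62305377e-05, -2.75490473e-03,
       -1.69794050e-03,  7.01135618e-05, -1.67911956e-03]), 'joint_torque': array([ 2.90495905e-05, -4.91798222e+01, -4.04536016e-01, -3.12874103e+01,
       -6.39595021e-02,  4.05637454e-02,  9.86319378e-05]), 'position': array([ 0.20168439, -0.6174814 ,  0.22171466]), 'tool_rot': array([ 2.05116216,  0.32814992, -2.05186828]), 'ft_force': array([-0.17780703,  0.06883642,  0.1766996 ]), 'torque': array([0.00916651, 0.07044031, 0.01621908]), 'grip_width': 1.0006051878155702}
```

View pics/scene0.png

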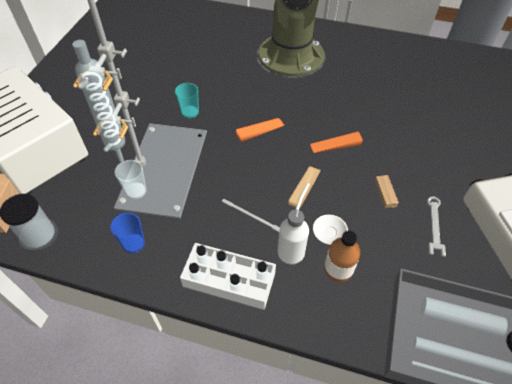

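View pics/top0.png

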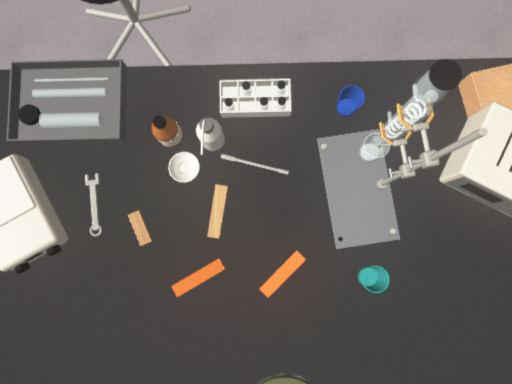

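View pics/wrist0.png

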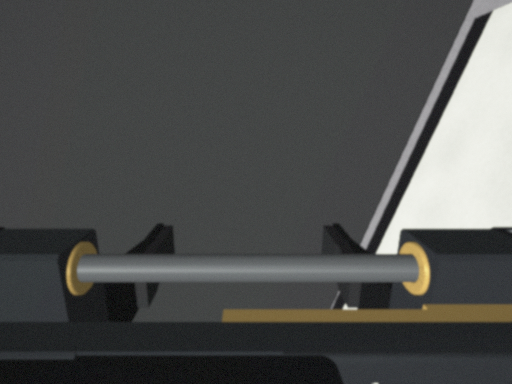

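Top view: the bare wood pieces are at (217,212), long, and (140,228), short. There are two orange look-alikes at (198,278) and (283,274). The stand is at about (358,190), with what looks like the empty hole at (340,239). The 140 mm one should be the wedge, so I'll check with enlarged crops.

Run:
```python
import cv2,numpy as np
t=cv2.imread("pics/top0.png"); s=cv2.imread("pics/scene0.png")
a=cv2.resize(t[165:265,110:250],None,fx=4,fy=4,interpolation=cv2.INTER_CUBIC)
b=cv2.resize(s[150:220,270:410],None,fx=4,fy=2.857,interpolation=cv2.INTER_CUBIC)
cv2.imwrite("pics/crop1.png",np.vstack([a,b])[:600])
cv2.imwrite("pics/crop2.png",cv2.resize(t[115:260,300:440],None,fx=4,fy=4,interpolation=cv2.INTER_CUBIC))
```

```text
(no output)
```

View pics/crop1.png

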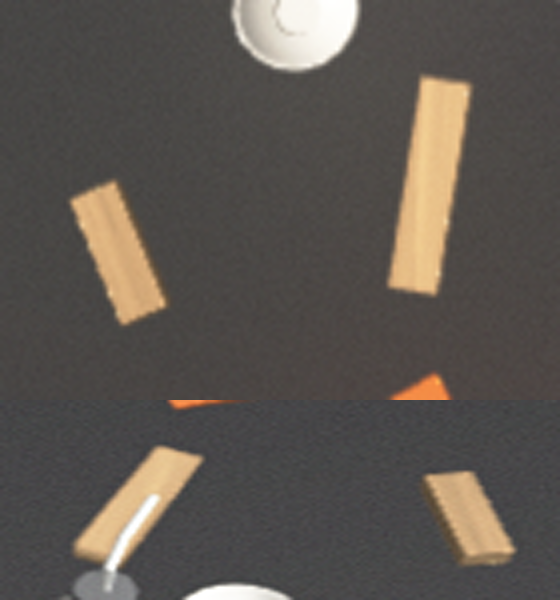

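View pics/crop2.png

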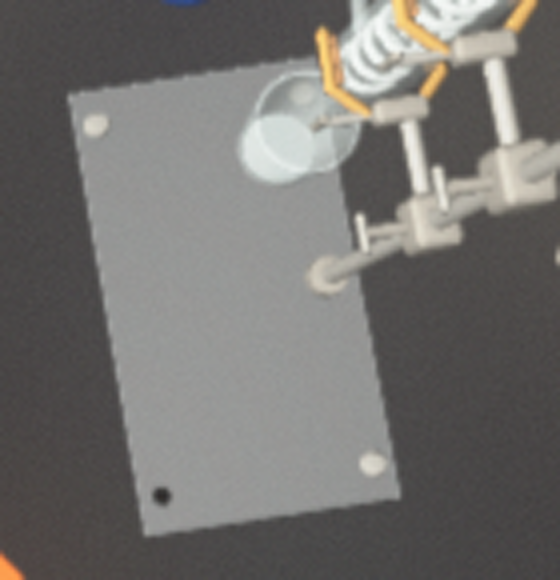

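Wedge: the long plain piece at top (217,212) and scene (305,187). It is 140 mm by scale. The short one at (140,228) has a full-height end and parallel faces, so it is the packer. Next I'll fit the poses and find which end is thick.

```bash
cat > h.py <<'E'
import numpy as np,cv2
from bench import ctrl
from scipy.optimize import minimize,least_squares
from scipy.spatial.transform import Rotation as R
def proj(n,P,m=None):
    m=m or ctrl.camera_model(n)
    P=np.atleast_2d(P); E=np.array(m['extrinsics']); c=P@E[:3,:3].T+E[:3,3]
    c=c*[1,-1,-1]; u=c@np.array(m['mtx']).T; return u[:,:2]/u[:,2:]
def unproj(n,uv,z):
    m=ctrl.camera_model(n);E=np.array(m['extrinsics'])
    uv=np.atleast_2d(uv);d=np.c_[uv,np.ones(len(uv))]@np.linalg.inv(m['mtx']).T
    d=(d*[1,-1,-1])@E[:3,:3]; o=-E[:3,:3].T@E[:3,3]
    return o+d*((z-o[2])/d[:,2])[:,None]
def wedge(p,dz=0):
    x,y,a=p; V=np.array([[sx*.07,sy*.016,z] for sx in(-1,1) for sy in(-1,1) for z in(0,.021 if sx<0 else .003)])
    c,s=np.cos(a),np.sin(a); return np.c_[x+c*V[:,0]-s*V[:,1],y+s*V[:,0]+c*V[:,1],V[:,2]+dz]
def mask(im,box):
    hsv=cv2.cvtColor(im,cv2.COLOR_BGR2HSV)
    m=cv2.inRange(hsv,(6,40,90),(28,200,255)); o=np.zeros_like(m);x0,y0,x1,y1=box;o[y0:y1,x0:x1]=m[y0:y1,x0:x1]; return o
def render(uv,S=8):
    m=np.zeros((384,512),np.uint8); h=cv2.convexHull(((uv)*256).round().astype(np.int32))
    cv2.fillConvexPoly(m,h,255,cv2.LINE_AA,8); return m
E
python3 - <<'E'
from h import *
t=cv2.imread("pics/top0.png"); s=cv2.imread("pics/scene0.png")
mt=mask(t,(195,175,240,245)); ms=mask(s,(280,155,335,215))
k=np.ones((3,3),np.uint8)
print(cv2.countNonZero(mt),cv2.countNonZero(ms))
M={n:ctrl.camera_model(n) for n in("top","scene")}
w=np.ones((384,512)); # nozzle: brigthness low sat in scene ignore
hs=cv2.cvtColor(s,cv2.COLOR_BGR2HSV); noz=cv2.dilate(((hs[...,1]<60)&(hs[...,2]>120)).astype(np.uint8),k)
c=unproj("top",np.argwhere(mt)[:,::-1].mean(0),.008)[0]
pts=unproj("top",np.argwhere(mt)[:,::-1],.008)[:,:2]; u,_,vt=np.linalg.svd(pts-pts.mean(0)); a0=np.arctan2(vt[0,1],vt[0,0]);print(c,a0)
sm=lambda m:cv2.GaussianBlur(m.astype(np.float32)/255,(5,5),1)
def cost(p,full=False):
    et=((sm(render(proj("top",wedge(p),M["top"])))-sm(mt))**2).sum()
    es=(((sm(render(proj("scene",wedge(p),M["scene"])))-sm(ms))**2)*(noz==0)).sum()
    return (et,es) if full else et+es
for a in(a0,a0+np.pi):
    f=lambda q:cost([c[0]+q[0]*.01,c[1]+q[1]*.01,a+q[2]*.05])
    r=minimize(f,[0,0,0],method="Nelder-Mead",options=dict(initial_simplex=[[0,0,0],[.5,0,0],[0,.5,0],[0,0,.5]]))
    p=[c[0]+r.x[0]*.01,c[1]+r.x[1]*.01,a+r.x[2]*.05]; print(np.round(p,4),r.fun,cost(p,True))
# plate corners
uv=np.array([[68,94],[340,58],[400,497],[145,536]])/4.+[300,115]
hole=np.array([[162,496],[95,125],[372,464],[326,277]])/4.+[300,115]
L=np.array([[150,85],[150,-85],[-150,-85],[-150,85],[-125,70],[125,70],[-125,-70]])/1e3
obs=np.vstack([uv[[0,2,3]],hole[:3]]); Lo=L[[0,2,3,4,5,6]]
def pl(p,Lx):
    x,y,a=p[:3];c,s=np.cos(a),np.sin(a);return np.c_[x+c*Lx[:,0]-s*Lx[:,1],y+s*Lx[:,0]+c*Lx[:,1],np.full(len(Lx),.019)]
r=least_squares(lambda p:(proj("top",pl(p,Lo),M["top"])-obs).ravel(),[.55,-.2,.1]);print(r.x,r.fun.reshape(-1,2).round(2))
print(proj("scene",pl(r.x,L),M["scene"]).round(1))
E
```

```text
791 571
[0.53631576 0.16717832 0.008     ] 2.973128541783206
[0.5356 0.1677 2.9617] 6.849641799926758 (np.float32(5.378028), np.float32(1.4716139))
[0.538  0.1673 6.1029] 55.79450225830078 (np.float32(13.298155), np.float32(42.496346))
[ 0.58790493 -0.20913855  0.1313583 ] [[-0.17 -0.31]
 [ 0.45  0.16]
 [-0.08  0.34]
 [-0.33 -0.08]
 [ 0.16  0.09]
 [-0.03 -0.23]]
[[179.  216.4]
 [112.5 207.6]
 [148.3 122.5]
 [205.9 129.1]
 [198.7 134.8]
 [175.7 207.3]
 [150.8 129.3]]
```

Run:
```python
import cv2,numpy as np
s=cv2.imread("pics/scene0.png")
cv2.imwrite("pics/crop3.png",cv2.resize(s[110:225,100:220],None,fx=5,fy=5,interpolation=cv2.INTER_CUBIC))
cv2.imwrite("pics/crop4.png",cv2.resize(s[155:215,275:335],None,fx=9,fy=9,interpolation=cv2.INTER_CUBIC))
```

```text
(no output)
```

View pics/crop3.png

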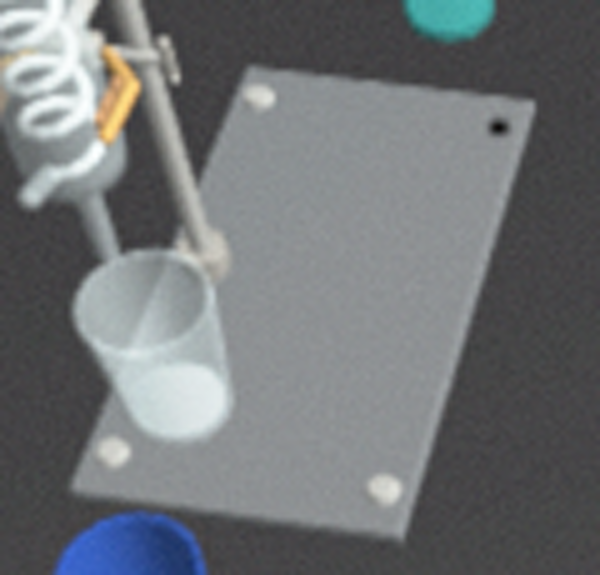

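View pics/crop4.png

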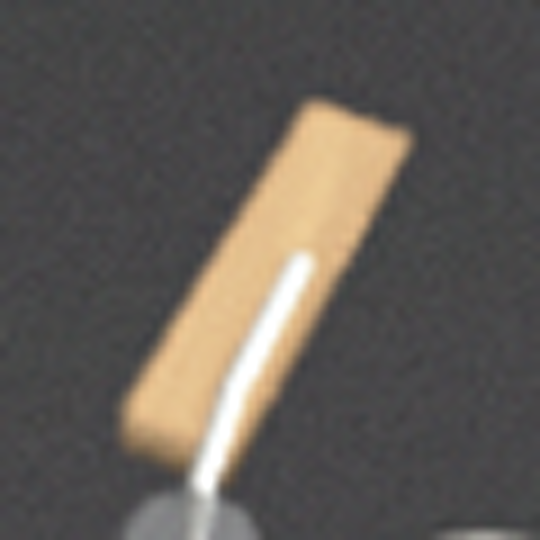

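Fit: wedge centre is (0.536, 0.168) and its thin end points to −x, clearly better than the reverse (cost 6.8 vs 56). The stand is at (0.588, −0.209) with yaw 0.131. The empty hole at top (340,239) confirms the bare corner. Next: tool axes and target positions.

Run:
```python
from h import *
s=ctrl.get_state(); print(R.from_rotvec(s['tool_rot']).as_matrix().round(3))
c,si=np.cos(.1314),np.sin(.1314)
st=lambda x,y:np.array([.5879+c*x-si*y,-.2091+si*x+c*y])
for n,p in dict(bare=(-.07,.085),edge60=(-.06,.085),center=(-.06,.175),rod=(0,-.06),cond=(.095,-.052)).items(): print(n,st(*p).round(4))
a=2.9617
for d in(-.045,-.03,0): print(d,.5356+np.cos(a)*d,.1677+np.sin(a)*d)
for n,uv,z in(("washcap",(208,126),.158),("washbase?",(212,140),.08),("orange",(283,274),.01),("orange end",(303,255),.01),("teal",(374,280),.04)): print(n,unproj("top",uv,z).round(3))
```

```text
[[-0.001  0.311 -0.951]
 [ 0.001 -0.951 -0.311]
 [-1.    -0.001  0.   ]]
bare [ 0.5074 -0.134 ]
edge60 [ 0.5173 -0.1327]
center [ 0.5055 -0.0435]
rod [ 0.5958 -0.2686]
cond [ 0.6889 -0.2482]
-0.045 0.5798738307385708 0.15964842178623448
-0.03 0.5651158871590471 0.162332281190823
0 0.5356 0.1677
washcap [[0.728 0.171 0.158]]
washbase? [[0.712 0.171 0.08 ]]
orange [[ 0.367 -0.005  0.01 ]]
orange end [[ 0.415 -0.058  0.01 ]]
teal [[ 0.349 -0.234  0.04 ]]
```

```bash
python3 -m jog '[{"rot":[0,0,0],"travel":[0,-0.07,-0.07],"jaw":-1},{"rot":[0,0,0],"travel":[0,-0.11,-0.116],"jaw":-1},{"rot":[0,0,0],"travel":[0,-0.11,-0.116],"jaw":-1},{"rot":[0,0,0],"travel":[0,-0.11,-0.116],"jaw":-1},{"rot":[0,0,0],"travel":[0,-0.11,-0.116],"jaw":-1},{"rot":[0,0,0],"travel":[0,-0.11,-0.116],"jaw":-1},{"rot":[0,0,0],"travel":[0,-0.11,-0.116],"jaw":-1},{"rot":[0,0,0],"travel":[0,-0.11,-0.116],"jaw":-1}]' 20
```

```text
time: 0.95
position: [0.3756, -0.2942, 0.2225]
tool_rot: [2.051, 0.326, -2.051]
ft_force: [1.2, -0.6, -0.1]
grip_width: 0.997
```

```bash
python3 -m jog '[{"rot":[0,0,0],"travel":[0,-0.115,-0.095],"jaw":-1},{"rot":[0,0,0],"travel":[0,-0.115,-0.095],"jaw":-1},{"rot":[0,0,0],"travel":[0,-0.115,-0.095],"jaw":-1},{"rot":[0,0,0],"travel":[0,-0.115,-0.095],"jaw":-1},{"rot":[0,0,0],"travel":[0,-0.115,-0.095],"jaw":-1},{"rot":[0,0,0],"travel":[0,-0.115,-0.095],"jaw":-1},{"rot":[0,0,0],"travel":[0,-0.115,-0.095],"jaw":-1},{"rot":[0,0,0],"travel":[0,-0.115,-0.095],"jaw":-1}]' && python3 -m jog '[{"rot":[0.95,0,0],"travel":[0,0,0],"jaw":-1},{"rot":[0.95,0,0],"travel":[0,0,0],"jaw":-1},{"rot":[0.95,0,0],"travel":[0,0,0],"jaw":-1},{"rot":[0.95,0,0],"travel":[0,0,0],"jaw":-1},{"rot":[0.95,0,0],"travel":[0,0,0],"jaw":-1},{"rot":[0.95,0,0],"travel":[0,0,0],"jaw":-1},{"rot":[0,0,0],"travel":[0,0,0],"jaw":-1}]'
cat >> h.py <<'E'
def togo(x,y,z,psi,s=None):
    s=s or ctrl.get_state(); M=R.from_rotvec(s['tool_rot']).as_matrix()
    d=np.array([x,y,z])-s['position']
    # desired: tool x down, y at psi
    c,si=np.cos(psi),np.sin(psi); D=np.array([[0,c,si],[0,si,-c],[-1,0,0]])
    rv=R.from_matrix(M.T@D).as_rotvec()
    print('pos',s['position'].round(4),'t',s['time'],'F',s['ft_force'].round(2),'grip',round(s['grip_width'],3),'q',s['joint_positions'].round(2))
    print('travel units (current axes)',(M.T@d/.3).round(4),'rot units',(np.degrees(rv)/5).round(3), '| travel after rot',(D.T@d/.3).round(4))
E
python3 -c "
from h import *
togo(.5553,.1641,.12,-1.7507)"
```

```text
time: 1.75
position: [0.5063, 0.0386, 0.2226]
tool_rot: [2.051, 0.325, -2.051]
ft_force: [-0.2, -0.4, 0.1]
grip_width: 1.003
time: 2.45
position: [0.5059, 0.037, 0.2223]
tool_rot: [-2.126, 0.194, 2.127]
ft_force: [-0.6, 0.0, 0.0]
grip_width: 0.999
pos [0.5059 0.037  0.2223] t 2.45 F [-0.58  0.    0.02] grip 0.999 q [ 0.58  0.05 -0.73  1.78  0.04  1.32 -1.9 ]
travel units (current axes) [ 0.3409 -0.4467 -0.0855] rot units [-0.022  0.005 -0.003] | travel after rot [ 0.341  -0.4464 -0.0862]
```

```bash
python3 -m jog '[{"rot":[0,0,0],"travel":[0.068,-0.089,-0.017],"jaw":-1},{"rot":[0,0,0],"travel":[0.068,-0.089,-0.017],"jaw":-1},{"rot":[0,0,0],"travel":[0.068,-0.089,-0.017],"jaw":-1},{"rot":[0,0,0],"travel":[0.068,-0.089,-0.017],"jaw":-1},{"rot":[0,0,0],"travel":[0.068,-0.089,-0.017],"jaw":-1},{"rot":[0,0,0],"travel":[0,0,0],"jaw":-1},{"rot":[0,0,0],"travel":[0,0,0],"jaw":-1}]'
python3 - <<'E'
from h import *
s=ctrl.get_state(); im=ctrl.get_image("wrist"); m=ctrl.camera_model("wrist")
M=R.from_rotvec(s['tool_rot']).as_matrix(); T=np.eye(4);T[:3,:3]=M;T[:3,3]=s['position']
E=np.linalg.inv(T@np.array(m['hand_eye'])); mm=dict(mtx=m['mtx'],extrinsics=E)
p=(.5356,.1677,2.9617); uv=proj("w",wedge(p),mm); g=im[:,:,::-1].copy()
for a in uv: cv2.circle(g,tuple(int(v) for v in a),3,(0,0,255),1)
cv2.imwrite("pics/wrist1.png",g); print(uv.round(1)); togo(.5553,.1641,.008,-1.7507)
t=ctrl.get_image("top");cv2.imwrite("pics/top1.png",t[:,:,::-1])
E
```

```text
time: 3.15
position: [0.5547, 0.164, 0.1199]
tool_rot: [-2.126, 0.191, 2.13]
ft_force: [-0.1, 0.3, 0.2]
grip_width: 0.999
[[231.  136.9]
 [229.7 138.9]
 [265.6 136.9]
 [267.  138.9]
 [232.9 272.1]
 [232.7 273.6]
 [263.3 272.1]
 [263.4 273.6]]
pos [0.5553 0.1631 0.1206] t 3.2 F [ 0.47  0.65 -0.49] grip 1.001 q [ 0.33  0.34 -0.78  1.74  0.26  1.17 -2.28]
travel units (current axes) [ 0.3754 -0.0036  0.0006] rot units [-0.01   0.002 -0.007] | travel after rot [ 0.3754 -0.0034  0.0007]
```

View pics/wrist1.png

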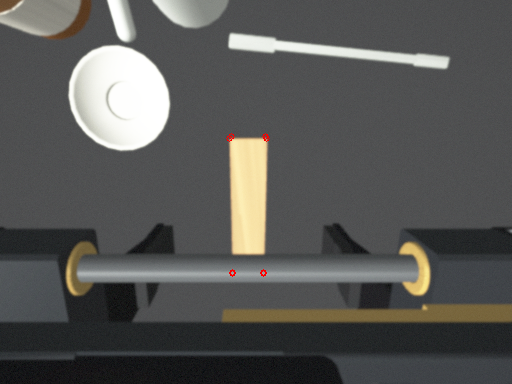

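View pics/top1.png

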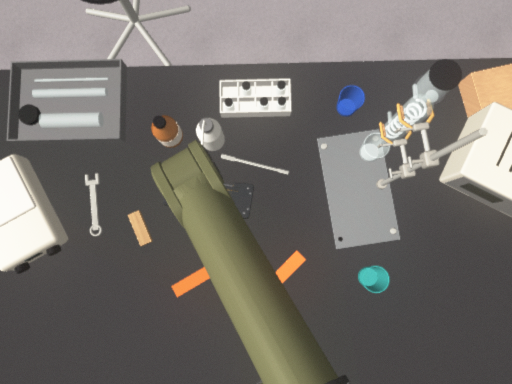

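The wrist view shows the wedge heel corners at (230,137) and (267,137), where the fit predicted them. Descending.

```bash
python3 -m jog '[{"rot":[0,0,0],"travel":[0.1,-0.003,0],"jaw":-0.4},{"rot":[0,0,0],"travel":[0.1,0,0],"jaw":-0.4},{"rot":[0,0,0],"travel":[0.09,0,0],"jaw":-0.4},{"rot":[0,0,0],"travel":[0.06,0,0],"jaw":-0.4},{"rot":[0,0,0],"travel":[0.03,0,0],"jaw":-0.4},{"rot":[0,0,0],"travel":[0.008,0,0],"jaw":-0.4},{"rot":[0,0,0],"travel":[0,0,0],"jaw":-0.4}]'
python3 -c "
from h import *
togo(.5553,.1641,.004,-1.7507)"
```

```text
time: 3.95
position: [0.5562, 0.1646, 0.0049]
tool_rot: [-2.127, 0.194, 2.125]
ft_force: [-0.1, 0.3, 0.6]
grip_width: 0.707
pos [0.5562 0.1646 0.0049] t 3.95 F [-0.08  0.35  0.56] grip 0.707 q [ 0.26  0.48 -0.72  1.83  0.38  0.98 -2.37]
travel units (current axes) [0.0031 0.0021 0.0025] rot units [-0.022 -0.014  0.004] | travel after rot [0.0031 0.0021 0.0025]
```

```bash
python3 -m jog '[{"rot":[0,0,0],"travel":[0,0,0],"jaw":0},{"rot":[0,0,0],"travel":[0,0,0],"jaw":0.3},{"rot":[0,0,0],"travel":[0,0,0],"jaw":0.6},{"rot":[0,0,0],"travel":[0,0,0],"jaw":1},{"rot":[0,0,0],"travel":[0,0,0],"jaw":1},{"rot":[0,0,0],"travel":[0,0,0],"jaw":1},{"rot":[0,0,0],"travel":[0,0,0],"jaw":1}]' 20
python3 -m jog '[{"rot":[0,0,0],"travel":[-0.02,0,0],"jaw":1},{"rot":[0,0,0],"travel":[-0.05,0,0],"jaw":1},{"rot":[0,0,0],"travel":[-0.08,0,0],"jaw":1},{"rot":[0,0,0],"travel":[-0.08,0,0],"jaw":1},{"rot":[0,0,0],"travel":[-0.05,0,0],"jaw":1},{"rot":[0,0,0],"travel":[0,0,0],"jaw":1}]'
python3 - <<'E'
from h import *
im=ctrl.get_image("wrist");cv2.imwrite("pics/wrist2.png",im[:,:,::-1])
im=ctrl.get_image("scene");cv2.imwrite("pics/scene2.png",im[:,:,::-1])
E
```

```text
time: 4.65
position: [0.5556, 0.1645, 0.0043]
tool_rot: [-2.127, 0.194, 2.126]
ft_force: [-0.3, -0.8, 2.9]
grip_width: 0.363
time: 5.25
position: [0.5573, 0.1653, 0.0911]
tool_rot: [-2.131, 0.192, 2.12]
ft_force: [0.7, -0.1, 0.2]
grip_width: 0.366
```

View pics/wrist2.png

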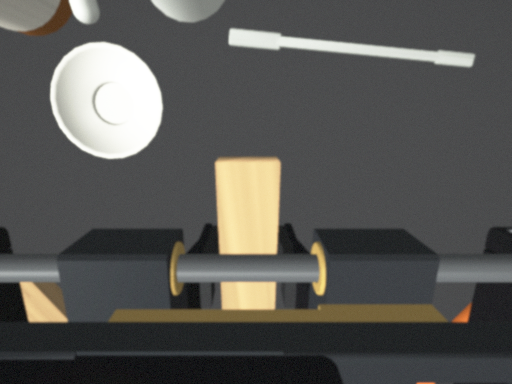

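View pics/scene2.png

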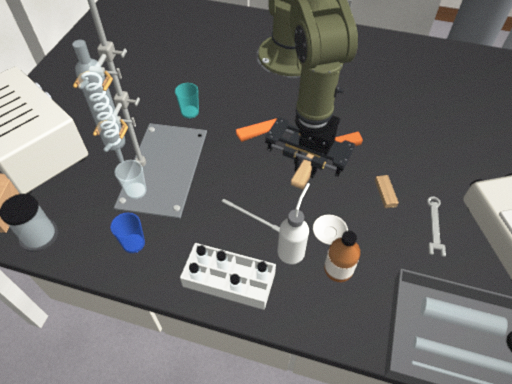

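Wedge is gripped (opening 0.366 ≈ 32 mm) and held straight, heel at (248,158). Carrying it in front of the edge.

```bash
python3 -m jog '[{"rot":[0,0,0],"travel":[0,0.07,0.006],"jaw":1},{"rot":[0,0,0],"travel":[0,0.1,0.01],"jaw":1},{"rot":[0,0,0],"travel":[0,0.12,0.01],"jaw":1},{"rot":[0,0,0],"travel":[0,0.12,0.01],"jaw":1},{"rot":[0,0,0],"travel":[0,0.12,0.01],"jaw":1},{"rot":[0,0,0],"travel":[0,0.08,0.01],"jaw":1},{"rot":[0,0,0],"travel":[0,0.04,0.01],"jaw":1}]'
python3 -m jog '[{"rot":[-0.9,0,0],"travel":[0,0,0],"jaw":1},{"rot":[-1,0,0],"travel":[0,0,0],"jaw":1},{"rot":[-1,0,0],"travel":[0,0,0],"jaw":1},{"rot":[-1,0,0],"travel":[0,0,0],"jaw":1},{"rot":[-1,0,0],"travel":[0,0,0],"jaw":1},{"rot":[-1,0,0],"travel":[0,0,0],"jaw":1},{"rot":[-1,0,0],"travel":[0,0,0],"jaw":1},{"rot":[-1,0,0],"travel":[0,0,0],"jaw":1}]'
python3 -m jog '[{"rot":[-1,0,0],"travel":[0,0,0],"jaw":1},{"rot":[-1,0,0],"travel":[0,0,0],"jaw":1},{"rot":[-1,0,0],"travel":[0,0,0],"jaw":1},{"rot":[-1,0,0],"travel":[0,0,0],"jaw":1},{"rot":[-1,0,0],"travel":[0,0,0],"jaw":1},{"rot":[-1,0,0],"travel":[0,0,0],"jaw":1},{"rot":[-1,0,0],"travel":[0,0,0],"jaw":1},{"rot":[-1,0,0],"travel":[0,0,0],"jaw":1}]'
python3 -m jog '[{"rot":[-1,0,0],"travel":[0,0,0],"jaw":1},{"rot":[-1,0,0],"travel":[0,0,0],"jaw":1},{"rot":[-1,0,0],"travel":[0,0,0],"jaw":1},{"rot":[-1,0,0],"travel":[0,0,0],"jaw":1},{"rot":[-1,0,0],"travel":[0,0,0],"jaw":1},{"rot":[-0.6,0,0],"travel":[0,0,0],"jaw":1},{"rot":[0,0,0],"travel":[0,0,0],"jaw":1}]'
python3 -c "
from h import *
togo(.5029,-.0237,.09,.1314)"
```

```text
time: 6.05
position: [0.4988, -0.0268, 0.0865]
tool_rot: [-2.121, 0.199, 2.128]
ft_force: [0.1, 0.7, -0.3]
grip_width: 0.366
time: 6.85
position: [0.4995, -0.0236, 0.0867]
tool_rot: [1.932, 0.507, -1.937]
ft_force: [0.9, 0.7, -1.8]
grip_width: 0.367
time: 7.65
position: [0.4995, -0.0236, 0.0867]
tool_rot: [1.469, 1.018, -1.472]
ft_force: [0.4, -0.2, -0.9]
grip_width: 0.367
time: 8.35
position: [0.4997, -0.0236, 0.0869]
tool_rot: [1.117, 1.268, -1.119]
ft_force: [0.1, -0.4, 0.3]
grip_width: 0.366
pos [ 0.4997 -0.0236  0.0869] t 8.35 F [ 0.07 -0.35  0.31] grip 0.366 q [ 0.89  0.24 -0.98  1.95  0.22  1.07 -0.06]
travel units (current axes) [-0.0105  0.0106  0.0016] rot units [-0.087 -0.013  0.026] | travel after rot [-0.0104  0.0106  0.0017]
```

```bash
python3 -m jog '[{"rot":[-0.09,0,0],"travel":[0.04,0.011,0],"jaw":1},{"rot":[0,0,0],"travel":[0.07,0,0],"jaw":1},{"rot":[0,0,0],"travel":[0.06,0,0],"jaw":1},{"rot":[0,0,0],"travel":[0.04,0,0],"jaw":1},{"rot":[0,0,0],"travel":[0.02,0,0],"jaw":1},{"rot":[0,0,0],"travel":[0,0,0],"jaw":1}]'
python3 - <<'E'
from h import *
for n in("top","scene","wrist"):
    im=ctrl.get_image(n);cv2.imwrite(f"pics/{n}3.png",im[:,:,::-1])
togo(.5029,-.0237,.005,.1314)
E
```

```text
time: 8.95
position: [0.5034, -0.0229, 0.0181]
tool_rot: [1.111, 1.27, -1.112]
ft_force: [0.1, 0.2, 0.8]
grip_width: 0.365
pos [ 0.5047 -0.0232  0.0198] t 9.1 F [ 0.79 -0.39  0.31] grip 0.365 q [ 0.81  0.36 -0.92  1.99  0.35  0.95 -0.15]
travel units (current axes) [ 0.0492 -0.0063  0.001 ] rot units [ 0.003  0.005 -0.014] | travel after rot [ 0.0492 -0.0063  0.001 ]
```

View pics/top3.png

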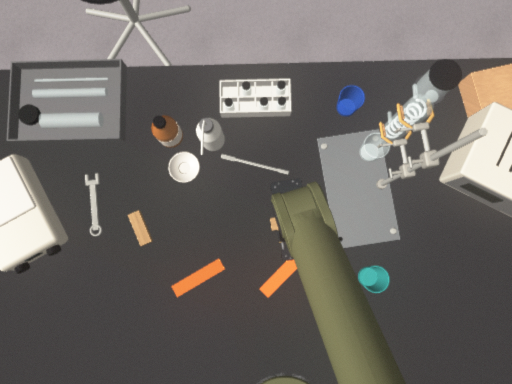

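View pics/scene3.png

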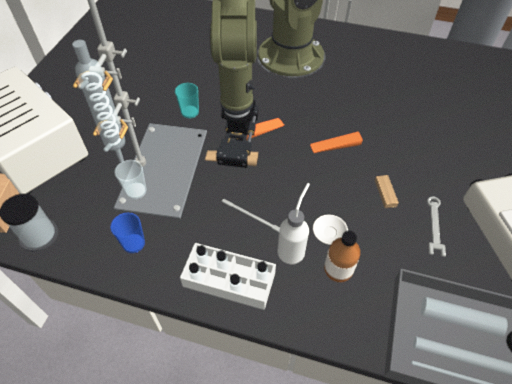

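Scene view: the wedge tip at (207,155) points squarely at the bare half of the edge. Lowering to the bench.

```bash
python3 -m jog '[{"rot":[0,0,0],"travel":[0.025,-0.004,0],"jaw":1},{"rot":[0,0,0],"travel":[0.015,0,0],"jaw":1},{"rot":[0,0,0],"travel":[0.004,0,0],"jaw":1},{"rot":[0,0,0],"travel":[0,0,0],"jaw":1}]'; python3 -m jog '[{"rot":[0,0,0],"travel":[0.003,0,0],"jaw":1},{"rot":[0,0,0],"travel":[0,0,0],"jaw":1}]'
```

```text
time: 9.5
position: [0.5026, -0.0234, 0.0057]
tool_rot: [1.111, 1.269, -1.112]
ft_force: [-0.3, -0.4, -0.3]
grip_width: 0.365
time: 9.7
position: [0.5029, -0.0234, 0.0051]
tool_rot: [1.112, 1.268, -1.112]
ft_force: [-0.3, -0.2, -1.2]
grip_width: 0.363
```

```bash
python3 -c "
from h import *
togo(.5029,-.0237,.0043,.1314)"
```

```text
pos [ 0.5029 -0.0234  0.0051] t 9.7 F [-0.32 -0.17 -1.25] grip 0.363 q [ 0.8   0.38 -0.9   2.01  0.37  0.93 -0.17]
travel units (current axes) [ 0.0026 -0.0001  0.001 ] rot units [ 0.004  0.002 -0.001] | travel after rot [ 0.0026 -0.0001  0.001 ]
```

Slightly above the bench. Sliding in about 33 mm while held, which is less than the earliest possible touch.

```bash
python3 -m jog '[{"rot":[0,0,0],"travel":[0,0,0.01],"jaw":1},{"rot":[0,0,0],"travel":[0,0,0.02],"jaw":1},{"rot":[0,0,0],"travel":[0,0,0.02],"jaw":1},{"rot":[0,0,0],"travel":[0,0,0.02],"jaw":1},{"rot":[0,0,0],"travel":[0,0,0.02],"jaw":1},{"rot":[0,0,0],"travel":[0,0,0.015],"jaw":1},{"rot":[0,0,0],"travel":[0,0,0.005],"jaw":1},{"rot":[0,0,0],"travel":[0,0,0],"jaw":1}]'
python3 -m jog '[{"rot":[0,0,0],"travel":[0.002,0,0],"jaw":1},{"rot":[0,0,0],"travel":[0,0,0],"jaw":0.3},{"rot":[0,0,0],"travel":[0,0,0],"jaw":0},{"rot":[0,0,0],"travel":[0,0,0],"jaw":-0.2},{"rot":[0,0,0],"travel":[0,0,0],"jaw":-0.2}]'
python3 - <<'E'
from h import *
for n in("scene","wrist"):
    im=ctrl.get_image(n);cv2.imwrite(f"pics/{n}4.png",im[:,:,::-1])
togo(.5029,-.0237,.0043,.1314)
s=cv2.imread("pics/scene4.png");cv2.imwrite("pics/crop5.png",cv2.resize(s[110:210,130:270],None,fx=5,fy=5,interpolation=cv2.INTER_CUBIC))
E
```

```text
time: 10.5
position: [0.5072, -0.0563, 0.005]
tool_rot: [1.112, 1.268, -1.112]
ft_force: [-0.2, 0.2, -1.3]
grip_width: 0.366
time: 11.0
position: [0.5073, -0.056, 0.0045]
tool_rot: [1.111, 1.269, -1.111]
ft_force: [-0.1, -0.1, -0.3]
grip_width: 0.545
pos [ 0.5072 -0.0561  0.0045] t 11.1 F [-0.25  0.15 -0.81] grip 0.579 q [ 0.84  0.39 -0.89  1.99  0.38  0.93 -0.11]
travel units (current axes) [ 0.0006 -0.0002 -0.1089] rot units [ 0.004  0.002 -0.001] | travel after rot [ 0.0006 -0.0002 -0.1089]
```

View pics/crop5.png

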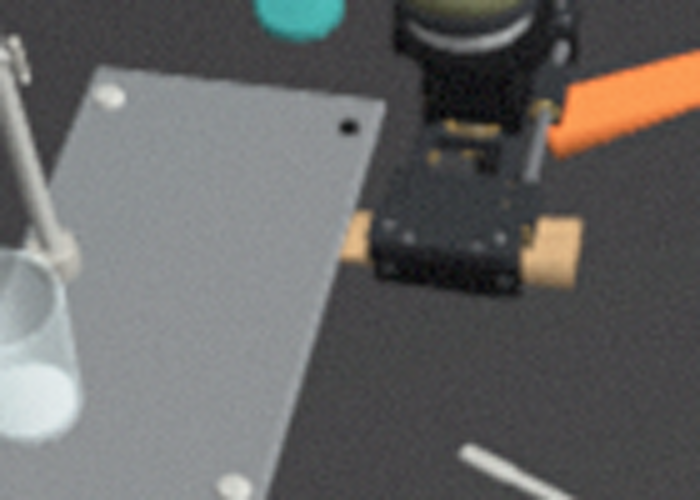

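View pics/wrist4.png

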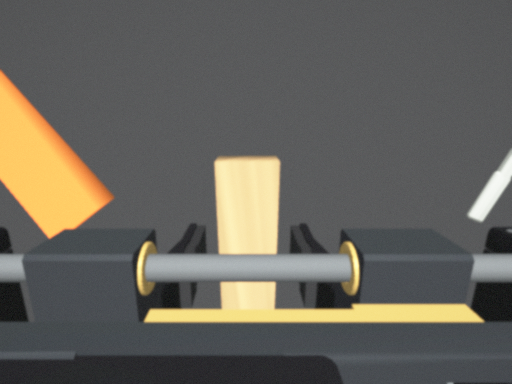

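Released with the tip under the edge and the wedge straight. Going up, back, shutting the fingers, and down behind the heel.

```bash
python3 -m jog '[{"rot":[0,0,0],"travel":[-0.03,0,0],"jaw":-0.3},{"rot":[0,0,0],"travel":[-0.06,0,0],"jaw":-0.3},{"rot":[0,0,0],"travel":[-0.05,0,0],"jaw":-0.3},{"rot":[0,0,0],"travel":[0,0,-0.07],"jaw":1},{"rot":[0,0,0],"travel":[0,0,-0.1],"jaw":1},{"rot":[0,0,0],"travel":[0,0,-0.07],"jaw":1},{"rot":[0,0,0],"travel":[0,0,0],"jaw":1},{"rot":[0,0,0],"travel":[0,0,0],"jaw":1}]'
python3 -m jog '[{"rot":[0,0,0],"travel":[0.06,0,0],"jaw":1},{"rot":[0,0,0],"travel":[0.05,0,0],"jaw":1},{"rot":[0,0,0],"travel":[0.02,0,0],"jaw":1},{"rot":[0,0,0],"travel":[0,0,0],"jaw":1},{"rot":[0,0,0],"travel":[0,0,0],"jaw":1}]'
python3 - <<'E'
from h import *
for n in("scene","top"):
    im=ctrl.get_image(n);cv2.imwrite(f"pics/{n}5.png",im[:,:,::-1])
togo(.4978,.0153,.006,.1314)
s=cv2.imread("pics/scene5.png");cv2.imwrite("pics/crop6.png",cv2.resize(s[110:210,130:270],None,fx=5,fy=5,interpolation=cv2.INTER_CUBIC))
E
```

```text
time: 11.9
position: [0.4981, 0.015, 0.047]
tool_rot: [1.111, 1.268, -1.111]
ft_force: [0.6, -0.1, -0.4]
grip_width: 0.282
time: 12.4
position: [0.4979, 0.0151, 0.0075]
tool_rot: [1.112, 1.269, -1.112]
ft_force: [0.0, -0.4, 0.5]
grip_width: 0.001
pos [0.4982 0.0152 0.0079] t 12.5 F [ 1.12  0.31 -0.24] grip 0.003 q [ 0.74  0.37 -0.93  2.02  0.37  0.93 -0.24]
travel units (current axes) [ 0.0064 -0.0014 -0.0004] rot units [ 0.002  0.003 -0.009] | travel after rot [ 0.0064 -0.0014 -0.0004]
```

View pics/crop6.png

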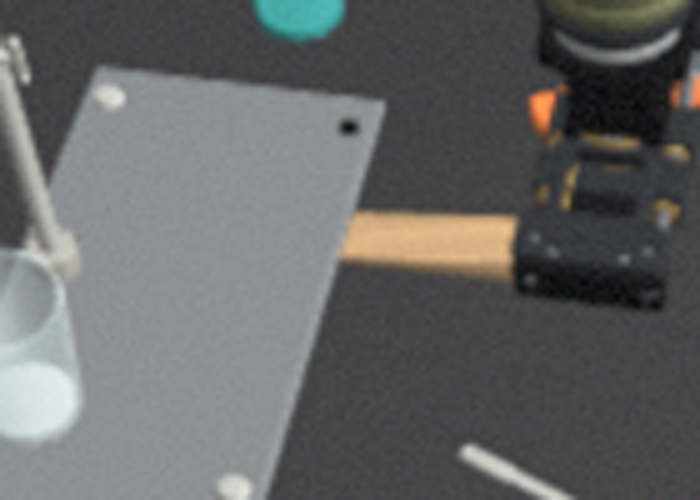

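View pics/top5.png

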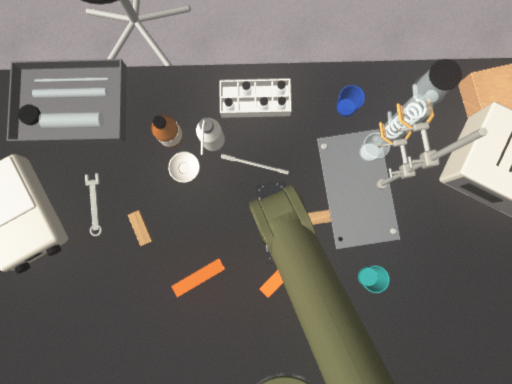

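```bash
python3 -m jog '[{"rot":[0,0,0],"travel":[0.003,0,0.01],"jaw":1},{"rot":[0,0,0],"travel":[0,0,0.015],"jaw":1},{"rot":[0,0,0],"travel":[0,0,0.015],"jaw":1},{"rot":[0,0,0],"travel":[0,0,0.01],"jaw":1},{"rot":[0,0,0],"travel":[0,0,0.01],"jaw":1},{"rot":[0,0,0],"travel":[0,0,0],"jaw":1},{"rot":[0,0,0],"travel":[0,0,0],"jaw":1}]'
python3 -m jog '[{"rot":[0,0,0],"travel":[0,0,0.005],"jaw":1},{"rot":[0,0,0],"travel":[0,0,0.005],"jaw":1},{"rot":[0,0,0],"travel":[0,0,0.005],"jaw":1},{"rot":[0,0,0],"travel":[0,0,0],"jaw":1},{"rot":[0,0,0],"travel":[0,0,0],"jaw":1}]'
```

```text
time: 13.2
position: [0.5, -0.0027, 0.0065]
tool_rot: [1.112, 1.269, -1.112]
ft_force: [0.2, -0.2, -0.3]
grip_width: 0.005
time: 13.7
position: [0.5007, -0.0072, 0.0065]
tool_rot: [1.112, 1.268, -1.112]
ft_force: [-0.3, 0.9, 0.5]
grip_width: 0.006
```

```bash
python3 -m jog '[{"rot":[0,0,0],"travel":[0,0,0.005],"jaw":1},{"rot":[0,0,0],"travel":[0,0,0.005],"jaw":1},{"rot":[0,0,0],"travel":[0,0,0.005],"jaw":1},{"rot":[0,0,0],"travel":[0,0,0],"jaw":1},{"rot":[0,0,0],"travel":[0,0,0],"jaw":1}]'
python3 - <<'E'
from h import *
for n in("scene",):
    im=ctrl.get_image(n);cv2.imwrite(f"pics/{n}6.png",im[:,:,::-1])
togo(.4978,.0153,.006,.1314)
s=cv2.imread("pics/scene6.png");cv2.imwrite("pics/crop7.png",cv2.resize(s[110:210,130:270],None,fx=5,fy=5,interpolation=cv2.INTER_CUBIC))
E
```

```text
time: 14.2
position: [0.5013, -0.0117, 0.0065]
tool_rot: [1.112, 1.268, -1.112]
ft_force: [0.4, 0.2, -0.1]
grip_width: 0.004
pos [ 0.5013 -0.0116  0.0065] t 14.25 F [-0.16 -0.28  0.22] grip 0.005 q [ 0.78  0.37 -0.91  2.01  0.37  0.93 -0.19]
travel units (current axes) [ 0.0017  0.0003 -0.0903] rot units [0.003 0.002 0.   ] | travel after rot [ 0.0017  0.0003 -0.0903]
```

View pics/crop7.png

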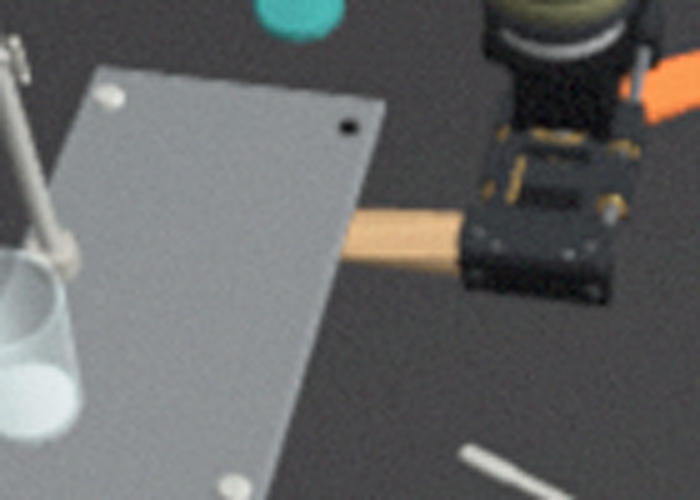

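Going straight and no resistance yet. Continuing in 4.5 mm steps.

```bash
python3 -m jog '[{"rot":[0,0,0],"travel":[0,0,0.005],"jaw":1},{"rot":[0,0,0],"travel":[0,0,0.005],"jaw":1},{"rot":[0,0,0],"travel":[0,0,0.005],"jaw":1},{"rot":[0,0,0],"travel":[0,0,0],"jaw":1},{"rot":[0,0,0],"travel":[0,0,0],"jaw":1}]'
```

```text
time: 14.75
position: [0.5018, -0.0161, 0.0065]
tool_rot: [1.112, 1.268, -1.112]
ft_force: [-0.1, 0.7, -0.4]
grip_width: 0.001
```

```bash
python3 -m jog '[{"rot":[0,0,0],"travel":[0,0,0.005],"jaw":1},{"rot":[0,0,0],"travel":[0,0,0.005],"jaw":1},{"rot":[0,0,0],"travel":[0,0,0],"jaw":1},{"rot":[0,0,0],"travel":[0,0,0],"jaw":1}]'
```

```text
time: 15.15
position: [0.5023, -0.0191, 0.0065]
tool_rot: [1.112, 1.268, -1.112]
ft_force: [0.2, -0.1, 0.1]
grip_width: 0.0
```

```bash
python3 -m jog '[{"rot":[0,0,0],"travel":[0,0,0.005],"jaw":1},{"rot":[0,0,0],"travel":[0,0,0.005],"jaw":1},{"rot":[0,0,0],"travel":[0,0,0.004],"jaw":1},{"rot":[0,0,0],"travel":[0,0,0],"jaw":1},{"rot":[0,0,0],"travel":[0,0,0],"jaw":1}]'
```

```text
time: 15.65
position: [0.5028, -0.0232, 0.0065]
tool_rot: [1.112, 1.268, -1.112]
ft_force: [0.7, 0.1, 0.3]
grip_width: 0.006
```

```bash
python3 -m jog '[{"rot":[0,0,0],"travel":[0,0,0.005],"jaw":1},{"rot":[0,0,0],"travel":[0,0,0.005],"jaw":1},{"rot":[0,0,0],"travel":[0,0,0.004],"jaw":1},{"rot":[0,0,0],"travel":[0,0,0],"jaw":1},{"rot":[0,0,0],"travel":[0,0,0],"jaw":1}]'
```

```text
time: 16.15
position: [0.5034, -0.0274, 0.0065]
tool_rot: [1.112, 1.268, -1.112]
ft_force: [0.3, -0.4, 0.5]
grip_width: 0.004
```

```bash
python3 -m jog '[{"rot":[0,0,0],"travel":[0,0,0.005],"jaw":1},{"rot":[0,0,0],"travel":[0,0,0.005],"jaw":1},{"rot":[0,0,0],"travel":[0,0,0.004],"jaw":1},{"rot":[0,0,0],"travel":[0,0,0],"jaw":1},{"rot":[0,0,0],"travel":[0,0,0],"jaw":1}]'
```

```text
time: 16.65
position: [0.5039, -0.0316, 0.0065]
tool_rot: [1.112, 1.268, -1.112]
ft_force: [-0.1, -0.2, -0.4]
grip_width: 0.008
```

```bash
python3 -m jog '[{"rot":[0,0,0],"travel":[0,0,0.005],"jaw":1},{"rot":[0,0,0],"travel":[0,0,0.005],"jaw":1},{"rot":[0,0,0],"travel":[0,0,0],"jaw":1},{"rot":[0,0,0],"travel":[0,0,0],"jaw":1}]'
python3 - <<'E'
from h import *
for n in("scene",):
    im=ctrl.get_image(n);cv2.imwrite(f"pics/{n}7.png",im[:,:,::-1])
s=cv2.imread("pics/scene7.png");cv2.imwrite("pics/crop8.png",cv2.resize(s[110:210,130:270],None,fx=5,fy=5,interpolation=cv2.INTER_CUBIC))
E
```

```text
time: 17.05
position: [0.5043, -0.0345, 0.0065]
tool_rot: [1.112, 1.268, -1.112]
ft_force: [0.2, -0.0, -0.5]
grip_width: 0.004
```

View pics/crop8.png

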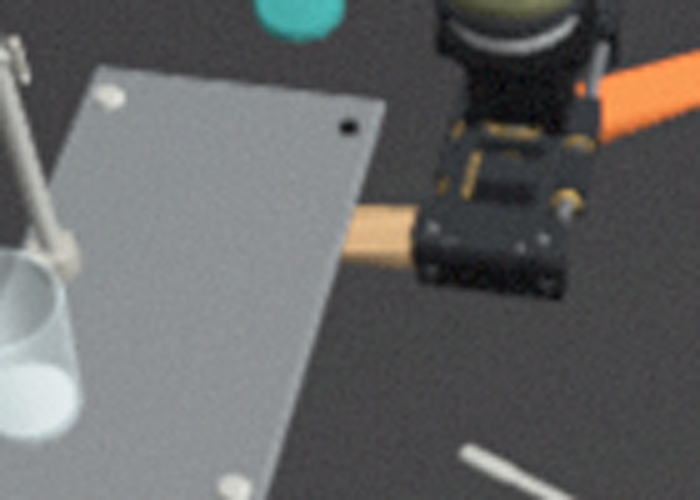

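Still straight, about 54 mm in. Smaller steps from here.

```bash
python3 -m jog '[{"rot":[0,0,0],"travel":[0,0,0.005],"jaw":1},{"rot":[0,0,0],"travel":[0,0,0.005],"jaw":1},{"rot":[0,0,0],"travel":[0,0,0],"jaw":1},{"rot":[0,0,0],"travel":[0,0,0],"jaw":1}]'
```

```text
time: 17.5
position: [0.5047, -0.0375, 0.0065]
tool_rot: [1.112, 1.268, -1.112]
ft_force: [0.7, -0.6, 0.1]
grip_width: 0.004
```

```bash
python3 -m jog '[{"rot":[0,0,0],"travel":[0,0,0.005],"jaw":1},{"rot":[0,0,0],"travel":[0,0,0.003],"jaw":1},{"rot":[0,0,0],"travel":[0,0,0],"jaw":1},{"rot":[0,0,0],"travel":[0,0,0],"jaw":1}]'
```

```text
time: 17.9
position: [0.5049, -0.039, 0.0065]
tool_rot: [1.112, 1.269, -1.111]
ft_force: [0.0, 3.0, 0.7]
grip_width: 0.007
```

Touch felt: 3 N. Next a small step.

```bash
python3 -m jog '[{"rot":[0,0,0],"travel":[0,0,0.003],"jaw":1},{"rot":[0,0,0],"travel":[0,0,0],"jaw":1},{"rot":[0,0,0],"travel":[0,0,0],"jaw":1}]'
```

```text
time: 18.2
position: [0.5051, -0.04, 0.0065]
tool_rot: [1.112, 1.269, -1.111]
ft_force: [-0.3, 5.1, -0.1]
grip_width: 0.004
```

```bash
python3 -m jog '[{"rot":[0,0,0],"travel":[0,0,0.003],"jaw":1},{"rot":[0,0,0],"travel":[0,0,0],"jaw":1},{"rot":[0,0,0],"travel":[0,0,0],"jaw":1}]'
```

```text
time: 18.5
position: [0.5052, -0.0408, 0.0065]
tool_rot: [1.112, 1.269, -1.111]
ft_force: [0.2, 5.1, 0.7]
grip_width: 0.002
```

```bash
python3 -m jog '[{"rot":[0,0,0],"travel":[0,0,0.003],"jaw":1},{"rot":[0,0,0],"travel":[0,0,0],"jaw":1},{"rot":[0,0,0],"travel":[0,0,0],"jaw":1}]'
```

```text
time: 18.8
position: [0.5052, -0.0412, 0.0065]
tool_rot: [1.112, 1.27, -1.111]
ft_force: [-1.0, 7.1, 0.4]
grip_width: 0.003
```

```bash
python3 -m jog '[{"rot":[0,0,0],"travel":[0,0,0.003],"jaw":1},{"rot":[0,0,0],"travel":[0,0,0],"jaw":1},{"rot":[0,0,0],"travel":[0,0,0],"jaw":1}]'
```

```text
time: 19.1
position: [0.5053, -0.0416, 0.0065]
tool_rot: [1.112, 1.271, -1.11]
ft_force: [-1.7, 6.8, 0.4]
grip_width: 0.007
```

```bash
python3 -m jog '[{"rot":[0,0,0],"travel":[0,0,0.003],"jaw":1},{"rot":[0,0,0],"travel":[0,0,0],"jaw":1},{"rot":[0,0,0],"travel":[0,0,0],"jaw":1}]'
```

```text
time: 19.4
position: [0.5054, -0.042, 0.0065]
tool_rot: [1.112, 1.271, -1.11]
ft_force: [-1.5, 7.8, 1.3]
grip_width: 0.003
```

```bash
python3 -m jog '[{"rot":[0,0,0],"travel":[0,0,0.003],"jaw":1},{"rot":[0,0,0],"travel":[0,0,0],"jaw":1},{"rot":[0,0,0],"travel":[0,0,0],"jaw":1}]'
```

```text
time: 19.7
position: [0.5055, -0.0424, 0.0065]
tool_rot: [1.113, 1.272, -1.109]
ft_force: [-1.7, 8.4, 1.4]
grip_width: 0.004
```

```bash
python3 -m jog '[{"rot":[0,0,0],"travel":[0,0,0.003],"jaw":1},{"rot":[0,0,0],"travel":[0,0,0],"jaw":1},{"rot":[0,0,0],"travel":[0,0,0],"jaw":1}]'
```

```text
time: 20.0
position: [0.5055, -0.0428, 0.0065]
tool_rot: [1.113, 1.272, -1.109]
ft_force: [-1.4, 9.3, 1.0]
grip_width: 0.002
```

```bash
python3 -m jog '[{"rot":[0,0,0],"travel":[0,0,0.003],"jaw":1},{"rot":[0,0,0],"travel":[0,0,0],"jaw":1},{"rot":[0,0,0],"travel":[0,0,0],"jaw":1}]'
```

```text
time: 20.3
position: [0.5056, -0.0433, 0.0065]
tool_rot: [1.113, 1.273, -1.109]
ft_force: [-2.2, 10.4, 1.4]
grip_width: 0.005
```

```bash
python3 -m jog '[{"rot":[0,0,0],"travel":[0,0,0.003],"jaw":1},{"rot":[0,0,0],"travel":[0,0,0],"jaw":1},{"rot":[0,0,0],"travel":[0,0,0],"jaw":1}]'
```

```text
time: 20.6
position: [0.5057, -0.0437, 0.0065]
tool_rot: [1.113, 1.273, -1.108]
ft_force: [-2.2, 12.2, 2.8]
grip_width: 0.005
```

```bash
python3 -m jog '[{"rot":[0,0,0],"travel":[0,0,0.003],"jaw":1},{"rot":[0,0,0],"travel":[0,0,0],"jaw":1},{"rot":[0,0,0],"travel":[0,0,0],"jaw":1},{"rot":[0,0,0],"travel":[0,0,0],"jaw":1}]'
```

```text
time: 21.0
position: [0.5057, -0.0441, 0.0065]
tool_rot: [1.113, 1.274, -1.108]
ft_force: [-1.8, 12.2, 2.8]
grip_width: 0.003
```

12.3 N push held steady with the wedge jammed. Backing off.

```bash
python3 -m jog '[{"rot":[0,0,0],"travel":[0,0,-0.01],"jaw":1},{"rot":[0,0,0],"travel":[0,0,-0.01],"jaw":1},{"rot":[0,0,0],"travel":[0,0,-0.03],"jaw":1},{"rot":[0,0,0],"travel":[0,0,-0.06],"jaw":1},{"rot":[0,0,0],"travel":[-0.03,0,-0.1],"jaw":1},{"rot":[0,0,0],"travel":[-0.1,0,-0.05],"jaw":1},{"rot":[0,0,0],"travel":[-0.12,0,0],"jaw":1},{"rot":[0,0,0],"travel":[0,0,0],"jaw":1}]'
python3 -m jog '[{"rot":[0,0,0],"travel":[-0.1,0,-0.1],"jaw":1},{"rot":[0,0,0],"travel":[-0.1,0,-0.12],"jaw":1},{"rot":[0,0,0],"travel":[0,0,-0.12],"jaw":1},{"rot":[0,0,0],"travel":[0,0,-0.1],"jaw":1},{"rot":[0,0,0],"travel":[0,0,0],"jaw":1},{"rot":[0,0,0],"travel":[0,0,0],"jaw":1}]'
python3 - <<'E'
from h import *
for n in("scene","top"):
    im=ctrl.get_image(n);cv2.imwrite(f"pics/{n}8.png",im[:,:,::-1])
s=cv2.imread("pics/scene8.png");t=cv2.imread("pics/top8.png")
f=lambda a:cv2.resize(a,(390,520),interpolation=cv2.INTER_CUBIC)
cv2.imwrite("pics/crop9.png",np.hstack([f(s[90:230,110:215]),f(t[120:260,285:390])]))
# outline fit: visible part of the wedge in top
m=mask(t,(270,190,345,250)); q=unproj("top",np.argwhere(m)[:,::-1],.015)[:,:2]
c,si=np.cos(.1314),np.sin(.1314); d=q-[.5879,-.2091]; L=d@np.array([[c,-si],[si,c]])
print(len(q),'stand-frame x range',np.percentile(L[:,0],[1,99]).round(4),'y',np.percentile(L[:,1],[1,99]).round(4))
r=cv2.minAreaRect(L.astype(np.float32)); print(r)
E
```

```text
time: 21.8
position: [0.4994, 0.029, 0.0857]
tool_rot: [1.113, 1.261, -1.107]
ft_force: [0.8, -0.1, 0.1]
grip_width: 0.01
time: 22.4
position: [0.4785, 0.159, 0.1411]
tool_rot: [1.11, 1.268, -1.112]
ft_force: [-0.3, -0.5, 0.6]
grip_width: 0.005
441 stand-frame x range [-0.0784 -0.0413] y [0.0859 0.1655]
((-0.07165846973657608, 0.14663094282150269), (0.06725326180458069, 0.13260577619075775), 29.282957077026367)
```

View pics/crop9.png

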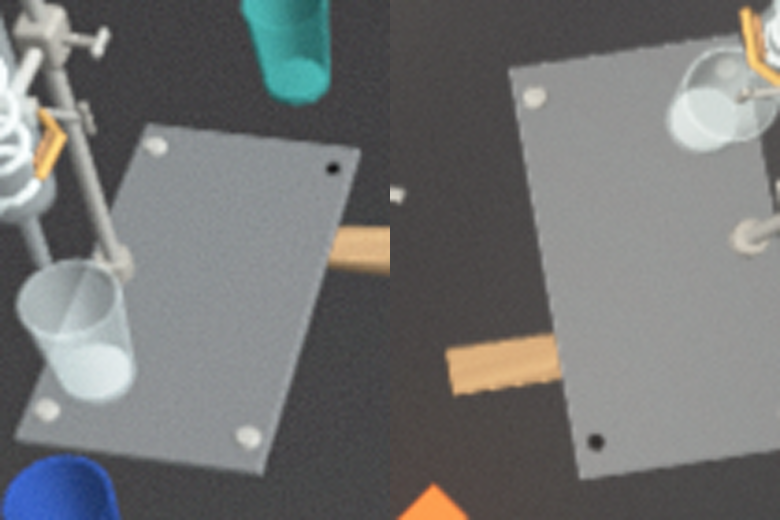

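View pics/scene8.png

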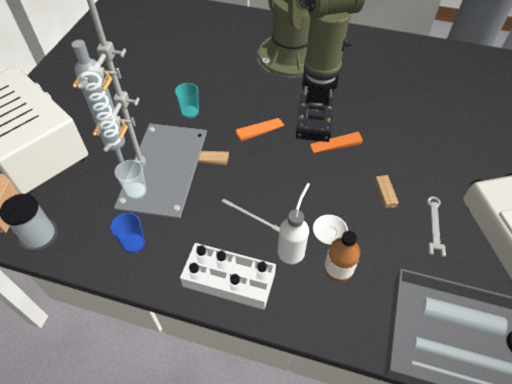

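The wedge sits square in the bare half, with about 80 mm outside and 60 mm under. The beaker, bottles and packer look unmoved, and the arm is clear. Handing in.

```bash
python3 -c "
from bench import ctrl
print(ctrl.close_job(), ctrl.get_state()['time'])"
```

```text
the job is handed in; nothing more can be done
the job is handed in; nothing more can be done
```

I wedged the stand and handed the job in at about 22.5 s of the 67 s allowed; no verdict was given. I gripped the beech wedge near its middle and laid it flat with the thin end towards the bare half of the edge. I slid it just under, let go, then pushed the heel square-on with shut fingers. It first touched at about 58 mm in, and I stopped at a steady push of about 12.3 N and backed off.

The last pictures show the wedge flat and square, roughly 60 mm under the edge and 80 mm outside, at stand x of about −60 mm. The beaker, packing block and bottles look unmoved, and the arm is clear of everything.

- **Load not measured:** I couldn't check the load the wedge carries once released. From the push force I expect about 8–10 N, inside the 5–18 N band.
- **A check that failed:** an automatic rectangle fit on the final top view gave a 29° tilt. I put this down to stray pixels, probably the orange piece, because the rest of that measurement and the enlarged views show the wedge square.

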